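Sort sample vials, glassware and a cap into bench trays

ROBOT

A 7-joint arm with a two-finger parallel gripper is mounted at the origin on a cart in front of the work surface, level with it; the furniture and walls round the work are solid. World frame = base frame: x ahead of the robot, y to its left, z up, the work surface at z = 0. Lengths are in m, angles in rad, forces in N, time in s.
With the tool pointing down it reaches from about 0.425 to 0.925 m from the base axis. Payload 6.8 kg.
Tool frame: the origin (TCP) lies on the centre line of the jaws, within the pads' length; the fingertips stand 19 mm ahead of it and the grasp point (between the pads) is the TCP; z points along the fingers, y is the line along which they close (so a half turn about z gives the same grasp; the last joint's range is limited). The gripper opens to 85 mm and grips with 20 to 120 N. Pads are 22 mm wide; open, the fingers measure 114 mm over their backs; the gripper's body (76 mm by 85 mm) begins 54 mm behind the grasp point. The pads swing forward as they close: fully open they stand 13 mm farther back than shut.
Start: joints at [-1.342, 0.477, 0.022, 1.555, -0.011, 1.109, -0.083], TCP at [0.223, 0.637, 0.25] pointing down, gripper open.
Joint ranges: [-2.96, 2.96], [-0.34, 2.1], [-1.41, 1.46], [0.24, 2.44], [-1.37, 4.51], [0.17, 1.92], [-2.96, 2.96]. Speed limits (rad/s): [2.39, 2.39, 3.14, 3.14, 3.14, 3.14, 3.14].

INTERFACE

Orientations are given as a rotation vector (axis times angle).
In Python, from bench import r gives the robot as it stands. The module is installed in compiled form; this text tells all that it offers.
- The arm moves only by the tool arm_command, never from a script. Its argument "rows" is a list of rows, each an object of numbers: "fingers": the opening, from -1 (shut) to 1 (fully open); "x", "y", "z": the shift along the tool's x, y, z in m; "ax", "ay", "az": the turn, a rotation vector about the tool's x, y, z in degrees. In form: [{"fingers": .., "x": .., "y": .., "z": .., "ax": .., "ay": .., "az": ..}, ...]. A call has 1 to 10 rows; each row shifts and turns the commanded pose from where the row before left it, along the tool's axes as they then stand; what a row does not reach is not made up. A row lasts 1/12 s, in which the tool goes at most 41.7 mm and 7.16 degrees, less where a joint would pass 70% of its speed; a pose out of reach is approached as far as the arm can. A call is refused whole if a number of a shift passes 0.0417 or a number of a turn 7.16, either way. A call with a gripper value outside its range is refused whole. The fingers move at their own pace and stop on an object; "grip_force" is the grip in N (left out, the last holds). Time passes only in rows, so rows that do not move let the fingers close. It gives the time, the measured TCP pose, the force, the opening and the grip force at its end, in the units of the state.
- r.get_obs(): the state, without advancing time (a new reading comes with each control period).
- r.grab_frame(name): name is "scene" or "top" or "wrist"; returns a dict with "frame" (400x640x3 uint8, red, green, blue), "depth" (400x640 float32, m along the optical axis (not along the pixel's ray), 0 where there is no reading), "K" (3x3 intrinsics, pixels), "world_from_camera" (4x4, takes a point from camera to world coordinates). Camera axes: x right, y down, z forward; pixel columns grow to the right and rows downward; lengths in m; the calibration is good to about 2 mm. A picture is of the moment at which its call begins.
- r.hand_in(): hands the job in; it is judged then, once.
The state is a dict: "clock": time; "joints": joint angles; "qvel": joint speeds; "tau": joint torques, N m; "tcp_pos": TCP position; "orientation": TCP orientation; "contact_force": force on the tool from outside, world axes, zero at the start; "moment": the same for the moment, N m; "grip_width": finger opening in m; "gripper_force": force on a finger pad.
Only numpy, scipy, OpenCV 4.12 (cv2) and the standard library are available. Lean on these libraries where they do the work, as an engineer would, in place of code of your own. Each camera call takes 0.05 s, during which the arm holds its last target. There are 200 camera calls.

TASK

Tidy the bench by kind: stand both little sample vials in the red tray, the small glass beaker in the white tray and put the loose blue screw cap in the green tray, open side down as it lies. Everything must end upright and flat on the floor of its tray, let go; do not knock anything over, and leave the yellow note pad where it lies.

Things in the scene. Friction and masses are not known exactly. Their poses are not given: they have to be found in the camera images.
- amber_vial: small 2 ml sample vial, brownish, with a blue cap; standing upright, 12 mm across, 32 mm high with its cap (the upper 8 mm, fixed on), about 12 g. Origin: centre of its underside; z up along its axis
- clear_vial: small 2 ml sample vial, whitish, with a red cap; standing upright, 12 mm across, 32 mm high with its cap (the upper 8 mm, fixed on), about 12 g. Origin: centre of its underside; z up along its axis
- beaker: small open glass beaker, whitish and see-through, 46 mm across over the rim, 60 mm high, thin-walled but stiff, light; standing upright. Origin: centre of its underside; z up
- blue_cap: loose blue screw cap lying open side down, 48 mm across, 26 mm high, about 20 g. Origin: centre of its underside; z up
- red_tray: shallow square open plastic tray, red, fixed to the bench; outside 74 x 74 mm, rim 12 mm high, walls 3 mm, inside 68 x 68 mm, inner floor 3 mm above the bench. Origin: centre of its underside, on the bench; x and y run along its sides, z up
- white_tray: shallow square open plastic tray, white, fixed to the bench; outside 74 x 74 mm, rim 12 mm high, walls 3 mm, inside 68 x 68 mm, inner floor 3 mm above the bench. Origin: centre of its underside, on the bench; x and y run along its sides, z up
- green_tray: shallow square open plastic tray, green, fixed to the bench; outside 74 x 74 mm, rim 12 mm high, walls 3 mm, inside 68 x 68 mm, inner floor 3 mm above the bench. Origin: centre of its underside, on the bench; x and y run along its sides, z up
- note_pad: yellow note pad, 50 x 50 x 12 mm, loose on the bench; not to be moved. Origin: centre of its underside
Mind the look-alikes: they are no part of the job. There is more than one size of the beaker; the one meant has the size given above.

How it is judged:
At the end, for the whole second after the job is handed in: Both vials stand in the red tray, the beaker in the white, the blue cap lies in the green: each foot inside the walls and within 4 mm of the inner floor, upright within 7 degrees, at rest, released; the yellow pad within 30 mm of its start (x of amber_vial in the frame of red_tray between -0.03 and 0.03 m and y of amber_vial in the frame of red_tray between -0.03 and 0.03 m and z of each of amber_vial, clear_vial in the frame of red_tray below 0.007 m and angle between each of amber_vial, clear_vial, beaker, blue_cap's own z axis and vertical below 0.12 rad and linear speed of each of amber_vial, clear_vial, beaker, blue_cap below 0.02 m/s and contact force between each of amber_vial, clear_vial, beaker, blue_cap and the fingers below 0.05 N and x of clear_vial in the frame of red_tray between -0.03 and 0.03 m and y of clear_vial in the frame of red_tray between -0.03 and 0.03 m and x of beaker in the frame of white_tray between -0.017 and 0.017 m and y of beaker in the frame of white_tray between -0.017 and 0.017 m and z of beaker in the frame of white_tray below 0.007 m and x of blue_cap in the frame of green_tray between -0.013 and 0.013 m and y of blue_cap in the frame of green_tray between -0.013 and 0.013 m and z of blue_cap in the frame of green_tray below 0.007 m and distance of note_pad from where it was at the start of the episode below 0.03 m); the robot touches nothing.
It fails at once if a vial, the beaker or the cap is knocked over (tilted more than 45 degrees) (angle between any of beaker, blue_cap, amber_vial, clear_vial's own z axis and vertical above 0.785 rad).
It fails at once if the yellow pad is moved by more than 30 mm (distance of note_pad from where it was at the start of the episode above 0.03 m).
It also fails if it takes over 106 s, if anything falls off the work surface, if the arm or the gripper's body presses on something with over 40 N, if the wrist force passes 120 N, or if a joint passes its speed limit or range.

## Working session

There is one attempt and no reset: what is moved stays moved. The work goes in short steps, Python scripts to look and compute and a tool call to move; the robot and the scene stay as the last step left them, time stands still between calls to the robot, and variables do not carry over. Pictures are saved under pics/ and viewed, at most 14 in all, crops included, and the job is handed in when it is done.

Besides the shell and the picture viewer there is one more tool, called after "Call:" by a JSON object that holds its "name" and its "arguments", one argument or row to a line. arm_command: Moves the arm, as the interface text tells. Its arguments: {"type":"object","properties":{"rows":{"type":"array"},"grip_force":{"type":"number"}},"required":["rows"]}

```bash
mkdir -p pics
python3 - <<'E'
from bench import r
import cv2,numpy as np
for n in ("top","scene"):
    f=r.grab_frame(n); cv2.imwrite(f"pics/{n}0.png",f["frame"][:,:,::-1]); np.savez(f"{n}0.npz",**f)
    print(n,f["K"].tolist(),f["world_from_camera"].round(3).tolist())
print(r.get_obs())
E
```

```text
top [[472.7980785225621, 0.0, 319.4688944207738], [0.0, 472.7980785225621, 193.39508796582044], [0.0, 0.0, 1.0]] [[0.015, -0.988, 0.154, 0.457], [-1.0, -0.014, 0.004, 0.14], [-0.002, -0.154, -0.988, 1.051], [0.0, 0.0, 0.0, 1.0]]
scene [[517.1225747109156, 0.0, 319.6832165728362], [0.0, 517.1225747109156, 200.74794522454076], [0.0, 0.0, 1.0]] [[-0.659, -0.382, 0.648, -0.183], [-0.752, 0.314, -0.58, 0.841], [0.018, -0.869, -0.494, 0.641], [0.0, 0.0, 0.0, 1.0]]
{'clock': 0.1, 'joints': array([-1.34212023,  0.47772924,  0.02233354,  1.55631698, -0.01148652,
        1.1092742 , -0.08311595]), 'qvel': array([ 0.00105857, -0.00042727, -0.00072084, -0.00481219,  0.00096149,
       -0.00121491,  0.00068828]), 'tau': array([ 3.81114005e-03, -5.97768295e+01,  1.61328524e+00, -2.81956387e+01,
        1.27747556e-02,  5.05626958e-03, -1.68025440e-05]), 'tcp_pos': array([0.22289748, 0.63662906, 0.24942985]), 'orientation': array([-5.26457013e-01, -3.09701933e+00,  2.50221755e-03]), 'contact_force': array([-0.35786092, -0.10636783,  0.12915179]), 'moment': array([-0.04376628,  0.01761184,  0.00383093]), 'gripper_force': 0.0, 'grip_width': 0.08512294752377098}
```

View pics/top0.png

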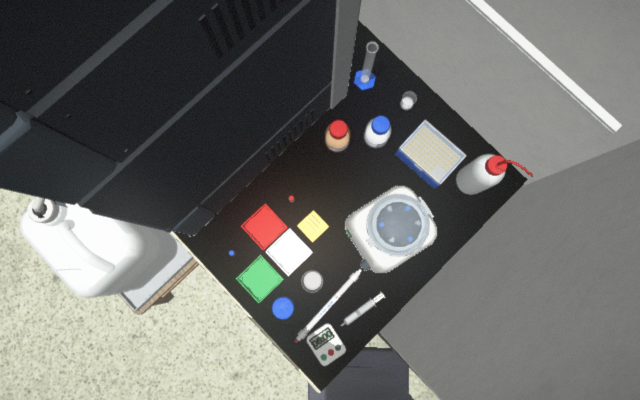

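View pics/scene0.png

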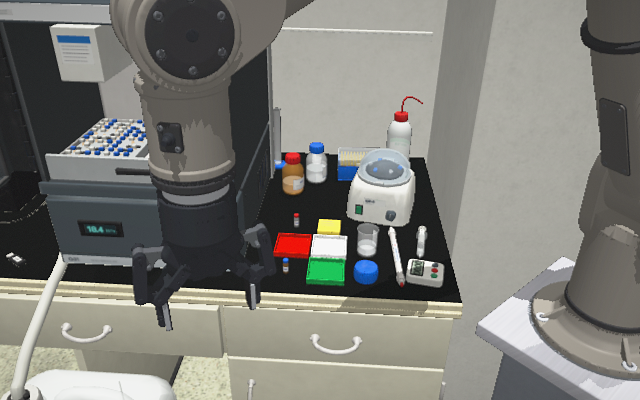

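Top view: red tray (265,226), white tray (289,252), green tray (260,279), pad (313,226), red-capped vial (291,198), blue-capped vial (232,253), beaker (312,281), blue cap (283,308).
Candidates:
- **Beaker:** (312,281) or the one at (408,100).
- **Loose cap:** (283,308), against the blue bottle cap at (379,124).
- **Vials:** (291,198) and (232,253), against the bottles at (337,135) and (378,130).

Next I measure sizes.

```bash
cat > h.py <<'E'
import numpy as np,cv2
def ray(f,uv,z):
    T=f["world_from_camera"];K=f["K"]
    uv=np.atleast_2d(uv).astype(float)
    d=np.c_[uv,np.ones(len(uv))]@np.linalg.inv(K).T@T[:3,:3].T
    o=T[:3,3]; return o+d*((z-o[2])/d[:,2])[:,None]
def cloud(f):
    h,w=f["depth"].shape;T=f["world_from_camera"]
    u,v=np.meshgrid(np.arange(w),np.arange(h))
    p=np.stack([u,v,np.ones_like(u)],-1)@np.linalg.inv(f["K"]).T*f["depth"][...,None]
    return p@T[:3,:3].T+T[:3,3]
def mask(f,lo,hi):
    return cv2.inRange(cv2.cvtColor(f["frame"],cv2.COLOR_RGB2HSV),lo,hi)
def blobs(f,lo,hi,z,amin=6):
    m=mask(f,lo,hi);out=[]
    for c in cv2.findContours(m,cv2.RETR_EXTERNAL,cv2.CHAIN_APPROX_NONE)[0]:
        if len(c)<4 or cv2.contourArea(c)<amin: continue
        w=ray(f,c[:,0],z)[:,:2].astype(np.float32)
        (cx,cy),(a,b),t=cv2.minAreaRect(w)
        out.append((c[:,0].mean(0).round(0).tolist(),round(cx,4),round(cy,4),round(a,3),round(b,3),round(t,1)))
    return out
E
python3 - <<'E'
from h import *
f=dict(np.load("top0.npz"))
P=cloud(f)
for n,lo,hi,z in [("red",(0,150,90),(6,255,255),.012),("redv",(0,150,90),(6,255,255),.032),("green",(50,100,80),(75,255,255),.012),("blue",(105,150,90),(125,255,255),.026),("bluev",(105,150,90),(125,255,255),.032),("yel",(20,80,120),(35,255,255),.012),("white",(0,0,215),(180,20,255),.012)]:
    print(n); [print("  ",b) for b in blobs(f,lo,hi,z)]
for u,v in [(312,281),(408,100),(283,308),(232,253),(291,198),(265,226),(190,215),(330,100),(200,100),(100,100),(280,40),(240,165)]: print((u,v),P[v,u].round(3))
im=f["frame"][150:350,200:380,::-1]
cv2.imwrite("pics/c.png",cv2.resize(im,None,fx=3,fy=3,interpolation=cv2.INTER_CUBIC))
# height map of tall stuff
Z=P[...,2]; 
for v in range(60,260,20): print(v,[round(float(Z[v,u]),2) for u in range(0,360,24)])
E
```

```text
red
   ([264.0, 226.0], 0.5441, 0.2661, 0.075, 0.075, 44.3)
   ([291.0, 197.0], 0.6085, 0.2085, 0.007, 0.007, 1.3)
   ([507.0, 166.0], 0.69, -0.2787, 0.1, 0.042, 87.9)
   ([338.0, 129.0], 0.7686, 0.1043, 0.041, 0.041, 44.8)
redv
   ([264.0, 226.0], 0.5425, 0.2636, 0.073, 0.074, 44.3)
   ([291.0, 197.0], 0.6056, 0.2072, 0.007, 0.007, 1.3)
   ([507.0, 166.0], 0.6855, -0.2706, 0.098, 0.041, 87.9)
   ([338.0, 129.0], 0.7626, 0.105, 0.04, 0.04, 44.8)
green
   ([259.0, 279.0], 0.4303, 0.272, 0.074, 0.074, 44.6)
blue
   ([282.0, 308.0], 0.3702, 0.2188, 0.041, 0.044, 0.8)
   ([231.0, 252.0], 0.485, 0.3328, 0.006, 0.009, 0.8)
   ([428.0, 179.0], 0.652, -0.0948, 0.04, 0.008, 50.2)
   ([405.0, 159.0], 0.6958, -0.0438, 0.05, 0.011, 47.7)
   ([380.0, 124.0], 0.7755, 0.0097, 0.038, 0.042, 71.8)
   ([364.0, 80.0], 0.8777, 0.0472, 0.048, 0.045, 71.3)
bluev
   ([282.0, 308.0], 0.3707, 0.2184, 0.041, 0.044, 0.8)
   ([231.0, 252.0], 0.4848, 0.3317, 0.006, 0.009, 0.8)
   ([428.0, 179.0], 0.6509, -0.0934, 0.04, 0.008, 50.2)
   ([405.0, 159.0], 0.6944, -0.0427, 0.05, 0.011, 47.7)
   ([380.0, 124.0], 0.773
[... 3646 characters left out ...]
 0.48, 0.42, 0.36, 0.28, 0.17, 0.04]
120 [0.72, 0.69, 0.68, 0.65, 0.63, 0.6, 0.57, 0.53, 0.48, 0.43, 0.36, 0.28, 0.18, 0.06, -0.0]
140 [0.69, 0.68, 0.66, 0.62, 0.6, 0.57, 0.53, 0.49, 0.43, 0.37, 0.29, 0.19, 0.07, -0.0, 0.08]
160 [0.68, 0.66, 0.64, 0.61, 0.57, 0.53, 0.49, 0.44, 0.38, 0.3, 0.21, 0.08, -0.01, -0.0, -0.0]
180 [0.66, 0.64, 0.61, 0.58, 0.54, 0.49, 0.44, 0.38, 0.31, 0.22, 0.1, 0.0, 0.0, 0.0, -0.0]
200 [-0.8, -0.81, -0.08, 0.54, 0.5, 0.45, 0.39, 0.32, 0.23, 0.11, -0.0, -0.01, -0.0, 0.0, -0.0]
220 [-0.8, -0.13, -0.09, -0.12, -0.12, 0.4, 0.32, 0.24, 0.13, -0.0, 0.0, 0.0, -0.0, 0.01, -0.0]
240 [-0.8, -0.8, -0.12, -0.07, -0.12, -0.12, -0.17, -0.38, -0.0, 0.0, -0.0, 0.0, 0.0, 0.01, -0.0]
```

View pics/c.png

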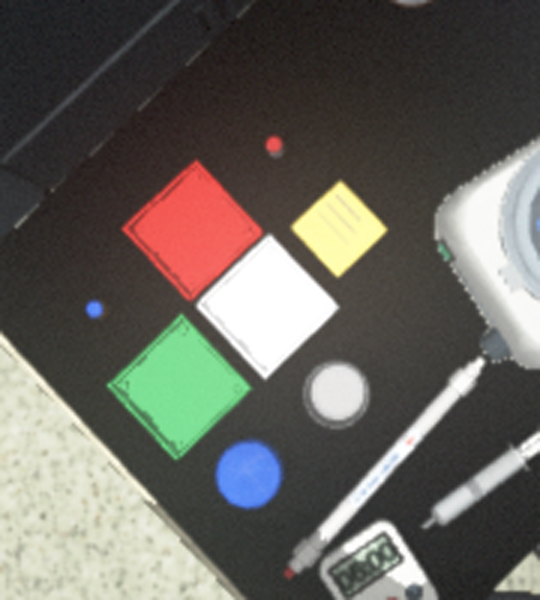

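The crop shows the rim at about 46 mm on the near beaker (312,281); the far one at (408,100) is about 36 mm, so I take the near one. The layout is at 45°, with the instrument wall at x+y≈0.937. I'll turn the tool so y points along (1,1)/√2, then go above the amber vial.

Call:
{"name": "arm_command", "arguments": {
  "rows": [
    {"fingers": 1,"az": 6.43},
    {"fingers": 1,"az": 6.43},
    {"fingers": 1,"az": 6.43},
    {"fingers": 1,"az": 6.41},
    {"fingers": 0.3,"x": -0.0335,"y": -0.0026},
    {"fingers": 0.3,"x": -0.0335,"y": -0.0026},
    {"fingers": 0.3,"x": -0.0335,"y": -0.0026},
    {"fingers": 0.3,"x": -0.0335,"y": -0.0026},
    {"fingers": 0.3,"x": -0.0335,"y": -0.0026},
    {"fingers": 0.3,"x": -0.0335,"y": -0.0026}
  ],
  "grip_force": 30
}}

```text
validation failed for argument at $.ro...
```

Call:
{"name": "arm_command", "arguments": {
  "rows": [
    {"fingers": 0,"x": -0.0335,"y": -0.0026,"z": 0.0167},
    {"fingers": 0,"x": -0.0335,"y": -0.0026,"z": 0.0167},
    {"fingers": 0,"x": -0.0335,"y": -0.0026,"z": 0.0167},
    {"fingers": 0,"x": -0.0335,"y": -0.0026,"z": 0.0167},
    {"fingers": 0,"x": -0.0335,"y": -0.0026,"z": 0.0167},
    {"fingers": 0,"x": -0.0335,"y": -0.0026,"z": 0.0167},
    {"fingers": 0},
    {"fingers": 0}
  ]
}}

```text
validation failed for argument at $.ro...
```

Run:
```python
from h import *
from bench import r
f=r.grab_frame("wrist"); cv2.imwrite("pics/w1.png",f["frame"][:,:,::-1]); np.savez("w1.npz",**f)
o=r.get_obs(); print(o["clock"],o["tcp_pos"],o["orientation"],o["grip_width"],o["joints"].round(2)); print(f["world_from_camera"].round(3).tolist())
for b in blobs(f,(105,150,60),(125,255,255),.032): print(b)
```

```text
0.15 [0.22292351 0.63668919 0.2495699 ] [-5.26447331e-01 -3.09705487e+00  2.16696886e-03] 0.08557947594333518 [-1.34  0.48  0.02  1.56 -0.01  1.11 -0.08]
[[0.329, 0.906, 0.267, 0.156], [0.944, -0.315, -0.095, 0.66], [-0.002, 0.283, -0.959, 0.373], [0.0, 0.0, 0.0, 1.0]]
```

View pics/w1.png

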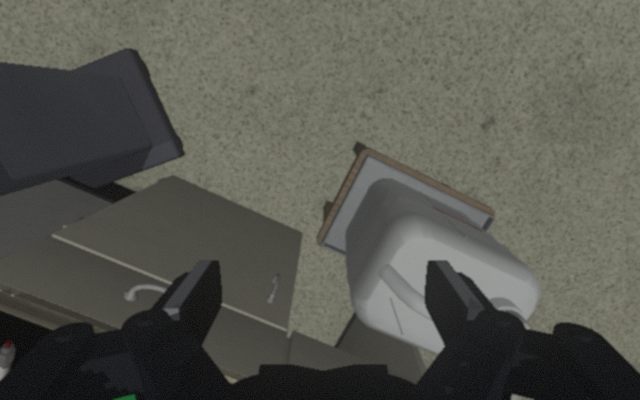

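The moves were refused, and the picture shows the start place: floor and jug, with the fingers at (205,300) and (440,300). The rows probably need every key, so I'll try one full row.

Call:
{"name": "arm_command", "arguments": {
  "rows": [
    {"fingers": 1,"x": 0,"y": 0,"z": 0,"ax": 0,"ay": 0,"az": 6.43},
    {"fingers": 1,"x": 0,"y": 0,"z": 0,"ax": 0,"ay": 0,"az": 6.43},
    {"fingers": 1,"x": 0,"y": 0,"z": 0,"ax": 0,"ay": 0,"az": 6.43},
    {"fingers": 1,"x": 0,"y": 0,"z": 0,"ax": 0,"ay": 0,"az": 6.41}
  ],
  "grip_force": 30
}}

```text
clock: 0.48
tcp_pos: [0.223, 0.6369, 0.2499]
orientation: [1.21, 2.899, -0.001]
contact_force: [-0.2, -0.1, -0.5]
grip_width: 0.0852
gripper_force: 0.0
```

Call:
{"name": "arm_command", "arguments": {
  "rows": [
    {"fingers": 0.3,"x": -0.0335,"y": -0.0026,"z": 0,"ax": 0,"ay": 0,"az": 0},
    {"fingers": 0.3,"x": -0.0335,"y": -0.0026,"z": 0,"ax": 0,"ay": 0,"az": 0},
    {"fingers": 0.3,"x": -0.0335,"y": -0.0026,"z": 0,"ax": 0,"ay": 0,"az": 0},
    {"fingers": 0.3,"x": -0.0335,"y": -0.0026,"z": 0,"ax": 0,"ay": 0,"az": 0},
    {"fingers": 0.3,"x": -0.0335,"y": -0.0026,"z": 0,"ax": 0,"ay": 0,"az": 0},
    {"fingers": 0.3,"x": -0.0335,"y": -0.0026,"z": 0,"ax": 0,"ay": 0,"az": 0}
  ]
}}

```text
clock: 0.98
tcp_pos: [0.3549, 0.4824, 0.2501]
orientation: [-1.202, -2.902, 0.001]
contact_force: [0.6, 0.8, 0.4]
grip_width: 0.0553
gripper_force: 0.0
```

Call:
{"name": "arm_command", "arguments": {
  "rows": [
    {"fingers": 0,"x": -0.0335,"y": -0.0026,"z": 0.0167,"ax": 0,"ay": 0,"az": 0},
    {"fingers": 0,"x": -0.0335,"y": -0.0026,"z": 0.0167,"ax": 0,"ay": 0,"az": 0},
    {"fingers": 0,"x": -0.0335,"y": -0.0026,"z": 0.0167,"ax": 0,"ay": 0,"az": 0},
    {"fingers": 0,"x": -0.0335,"y": -0.0026,"z": 0.0167,"ax": 0,"ay": 0,"az": 0},
    {"fingers": 0,"x": -0.0335,"y": -0.0026,"z": 0.0167,"ax": 0,"ay": 0,"az": 0},
    {"fingers": 0,"x": -0.0335,"y": -0.0026,"z": 0.0167,"ax": 0,"ay": 0,"az": 0},
    {"fingers": 0,"x": 0,"y": 0,"z": 0,"ax": 0,"ay": 0,"az": 0},
    {"fingers": 0,"x": 0,"y": 0,"z": 0,"ax": 0,"ay": 0,"az": 0}
  ]
}}

```text
clock: 1.65
tcp_pos: [0.4862, 0.3277, 0.1489]
orientation: [-1.209, -2.899, 0.005]
contact_force: [-0.1, 0.5, -0.5]
grip_width: 0.0427
gripper_force: 0.0
```

Run:
```python
from h import *
from bench import r
f=r.grab_frame("wrist"); cv2.imwrite("pics/w2.png",f["frame"][:,:,::-1]); np.savez("w2.npz",**f)
o=r.get_obs(); print(o["clock"],o["tcp_pos"],o["orientation"],o["grip_width"],o["joints"].round(2)); print(f["world_from_camera"].round(3).tolist())
for b in blobs(f,(105,150,60),(125,255,255),.032): print(b)
```

```text
1.7 [0.48538196 0.33010013 0.14961023] [-1.20457797e+00 -2.90084015e+00  1.47953080e-03] 0.04286522434957817 [-0.86  0.45  0.2   1.87 -0.12  0.83  0.19]
[[0.71, 0.676, 0.198, 0.437], [0.704, -0.68, -0.204, 0.379], [-0.003, 0.284, -0.959, 0.273], [0.0, 0.0, 0.0, 1.0]]
([326.0, 198.0], 0.4865, 0.3309, 0.012, 0.012, 0.7)
([118.0, 190.0], 0.3766, 0.2289, 0.058, 0.046, 67.2)
```

View pics/w2.png

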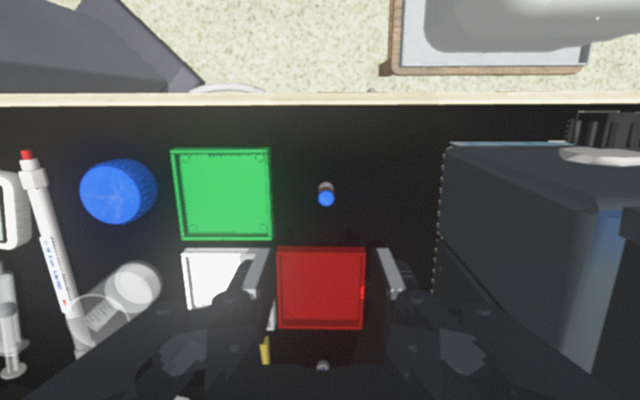

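The amber vial is at (326,195) in the wrist view, (0.4865,0.3309), 12 mm across. The red tray is at (320,288) and nothing is near the fingers. Descend and grip.

Call:
{"name": "arm_command", "arguments": {
  "rows": [
    {"fingers": 0,"x": 0,"y": 0.0013,"z": 0.022,"ax": 0,"ay": 0,"az": 0},
    {"fingers": 0,"x": 0,"y": 0,"z": 0.022,"ax": 0,"ay": 0,"az": 0},
    {"fingers": 0,"x": 0,"y": 0,"z": 0.022,"ax": 0,"ay": 0,"az": 0},
    {"fingers": 0,"x": 0,"y": 0,"z": 0.022,"ax": 0,"ay": 0,"az": 0},
    {"fingers": 0,"x": 0,"y": 0,"z": 0.016,"ax": 0,"ay": 0,"az": 0},
    {"fingers": 0,"x": 0,"y": 0,"z": 0.015,"ax": 0,"ay": 0,"az": 0},
    {"fingers": 0,"x": 0,"y": 0,"z": 0,"ax": 0,"ay": 0,"az": 0},
    {"fingers": 0,"x": 0,"y": 0,"z": 0,"ax": 0,"ay": 0,"az": 0}
  ]
}}

```text
clock: 2.37
tcp_pos: [0.4851, 0.3331, 0.0311]
orientation: [-1.199, -2.903, 0.0]
contact_force: [0.9, -0.0, 0.3]
grip_width: 0.0424
gripper_force: 0.0
```

Call:
{"name": "arm_command", "arguments": {
  "rows": [
    {"fingers": -0.3,"x": 0,"y": 0,"z": 0,"ax": 0,"ay": 0,"az": 0},
    {"fingers": -0.5,"x": 0,"y": 0,"z": 0,"ax": 0,"ay": 0,"az": 0},
    {"fingers": -0.6,"x": 0,"y": 0,"z": 0,"ax": 0,"ay": 0,"az": 0},
    {"fingers": -0.7,"x": 0,"y": 0,"z": 0,"ax": 0,"ay": 0,"az": 0},
    {"fingers": -0.8,"x": 0,"y": 0,"z": 0,"ax": 0,"ay": 0,"az": 0},
    {"fingers": -1,"x": 0,"y": 0,"z": 0,"ax": 0,"ay": 0,"az": 0},
    {"fingers": -1,"x": 0,"y": 0,"z": 0,"ax": 0,"ay": 0,"az": 0},
    {"fingers": -1,"x": 0,"y": 0,"z": 0,"ax": 0,"ay": 0,"az": 0},
    {"fingers": -1,"x": 0,"y": 0,"z": 0,"ax": 0,"ay": 0,"az": 0}
  ]
}}

```text
clock: 3.12
tcp_pos: [0.4866, 0.3321, 0.032]
orientation: [1.202, 2.902, 0.002]
contact_force: [-1.0, -0.2, 6.0]
grip_width: 0.0103
gripper_force: 29.3
```

Run:
```python
from h import *
f=dict(np.load("w2.npz"))
for n,lo,hi,z in [("red",(0,150,60),(6,255,255),.012),("green",(50,100,60),(75,255,255),.012)]:
    print(n,[b for b in blobs(f,lo,hi,z,100)])
```

```text
red [([321.0, 285.0], 0.5444, 0.2669, 0.075, 0.081, 44.1)]
green [([223.0, 193.0], 0.4321, 0.2722, 0.078, 0.076, 45.4)]
```

Gripped. Lift and carry to the red tray, left of centre.

Call:
{"name": "arm_command", "arguments": {
  "rows": [
    {"fingers": -1,"x": 0,"y": 0,"z": -0.01,"ax": 0,"ay": 0,"az": 0},
    {"fingers": -1,"x": 0,"y": 0,"z": -0.02,"ax": 0,"ay": 0,"az": 0},
    {"fingers": -1,"x": 0,"y": 0,"z": -0.01,"ax": 0,"ay": 0,"az": 0},
    {"fingers": -1,"x": -0.014,"y": -0.001,"z": 0,"ax": 0,"ay": 0,"az": 0},
    {"fingers": -1,"x": -0.022,"y": -0.002,"z": 0,"ax": 0,"ay": 0,"az": 0},
    {"fingers": -1,"x": -0.022,"y": -0.002,"z": 0,"ax": 0,"ay": 0,"az": 0},
    {"fingers": -1,"x": -0.014,"y": -0.001,"z": 0,"ax": 0,"ay": 0,"az": 0},
    {"fingers": -1,"x": 0,"y": 0,"z": 0,"ax": 0,"ay": 0,"az": 0},
    {"fingers": -1,"x": 0,"y": 0,"z": 0,"ax": 0,"ay": 0,"az": 0},
    {"fingers": -1,"x": 0,"y": 0,"z": 0,"ax": 0,"ay": 0,"az": 0}
  ]
}}

```text
clock: 3.95
tcp_pos: [0.5322, 0.2772, 0.0707]
orientation: [-1.201, -2.902, 0.0]
contact_force: [-0.1, 0.2, -0.2]
grip_width: 0.0099
gripper_force: 29.3
```

Run:
```python
from h import *
from bench import r
f=r.grab_frame("wrist"); o=r.get_obs(); print(o["tcp_pos"],o["grip_width"],o["gripper_force"])
g=r.grab_frame("scene")
cv2.imwrite("pics/w3.png",np.vstack([cv2.resize(f["frame"][200:400,200:440,::-1],(600,300)),cv2.resize(g["frame"][180:300,220:460,::-1],(600,300))]))
```

```text
[0.53190481 0.27765809 0.07073303] 0.010220722807955834 29.284284710884094
```

View pics/w3.png

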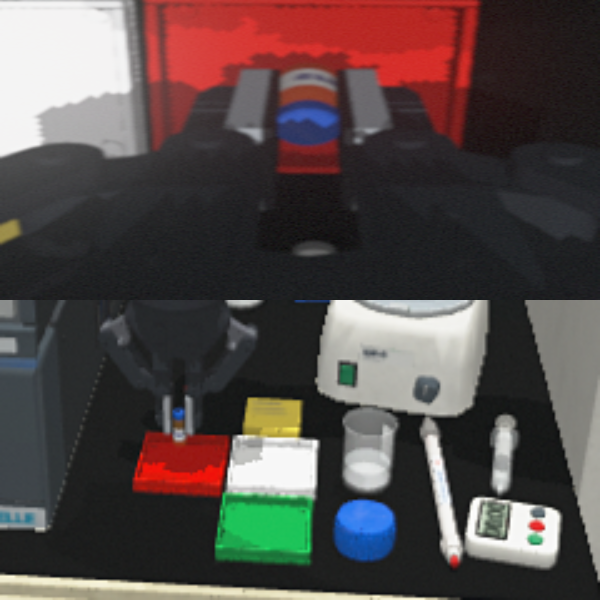

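The vial hangs upright (wrist crop (310,105)) over the red tray. Lower it, release and go above the clear vial.

Call:
{"name": "arm_command", "arguments": {
  "rows": [
    {"fingers": -1,"x": 0,"y": 0,"z": 0.016,"ax": 0,"ay": 0,"az": 0},
    {"fingers": -1,"x": 0,"y": 0,"z": 0.012,"ax": 0,"ay": 0,"az": 0},
    {"fingers": -1,"x": 0,"y": 0,"z": 0.006,"ax": 0,"ay": 0,"az": 0},
    {"fingers": -1,"x": 0,"y": 0,"z": 0.003,"ax": 0,"ay": 0,"az": 0},
    {"fingers": -1,"x": 0,"y": 0,"z": 0,"ax": 0,"ay": 0,"az": 0},
    {"fingers": -0.6,"x": 0,"y": 0,"z": 0,"ax": 0,"ay": 0,"az": 0},
    {"fingers": -0.4,"x": 0,"y": 0,"z": 0,"ax": 0,"ay": 0,"az": 0},
    {"fingers": -0.4,"x": 0,"y": 0,"z": 0,"ax": 0,"ay": 0,"az": 0},
    {"fingers": -0.4,"x": 0,"y": 0,"z": 0,"ax": 0,"ay": 0,"az": 0}
  ]
}}

```text
clock: 4.8
tcp_pos: [0.5327, 0.2766, 0.0338]
orientation: [-1.202, -2.902, 0.001]
contact_force: [-0.6, 0.2, -0.6]
grip_width: 0.0254
gripper_force: 0.0
```

Call:
{"name": "arm_command", "arguments": {
  "rows": [
    {"fingers": -0.4,"x": 0,"y": 0,"z": -0.01,"ax": 0,"ay": 0,"az": 0},
    {"fingers": -0.4,"x": 0,"y": 0,"z": -0.02,"ax": 0,"ay": 0,"az": 0},
    {"fingers": -0.4,"x": 0,"y": 0,"z": -0.03,"ax": 0,"ay": 0,"az": 0},
    {"fingers": 0,"x": -0.0255,"y": 0.0006,"z": -0.02,"ax": 0,"ay": 0,"az": 0},
    {"fingers": 0,"x": -0.0255,"y": 0.0006,"z": -0.02,"ax": 0,"ay": 0,"az": 0},
    {"fingers": 0,"x": -0.0255,"y": 0.0006,"z": -0.015,"ax": 0,"ay": 0,"az": 0},
    {"fingers": 0,"x": -0.0255,"y": 0.0006,"z": 0,"ax": 0,"ay": 0,"az": 0},
    {"fingers": 0,"x": 0,"y": 0,"z": 0,"ax": 0,"ay": 0,"az": 0},
    {"fingers": 0,"x": 0,"y": 0,"z": 0,"ax": 0,"ay": 0,"az": 0}
  ]
}}

```text
clock: 5.55
tcp_pos: [0.6078, 0.2042, 0.1499]
orientation: [1.207, 2.899, 0.0]
contact_force: [-1.2, 0.6, -0.1]
grip_width: 0.0427
gripper_force: 0.0
```

Run:
```python
from h import *
from bench import r
f=r.grab_frame("wrist"); cv2.imwrite("pics/w4.png",f["frame"][:,:,::-1]); np.savez("w4.npz",**f)
o=r.get_obs(); print(o["clock"],o["tcp_pos"],o["grip_width"])
for b in blobs(f,(0,150,60),(6,255,255),.032): print("r",b)
for b in blobs(f,(105,150,60),(125,255,255),.035): print("b",b)
```

```text
5.6 [0.60648926 0.20585238 0.14930305] 0.04245311166694574
r ([323.0, 199.0], 0.6076, 0.2052, 0.012, 0.012, 0.7)
r ([321.0, 73.0], 0.547, 0.2641, 0.069, 0.069, 44.1)
b ([318.0, 44.0], 0.5327, 0.2768, 0.008, 0.009, 44.9)
```

View pics/w4.png

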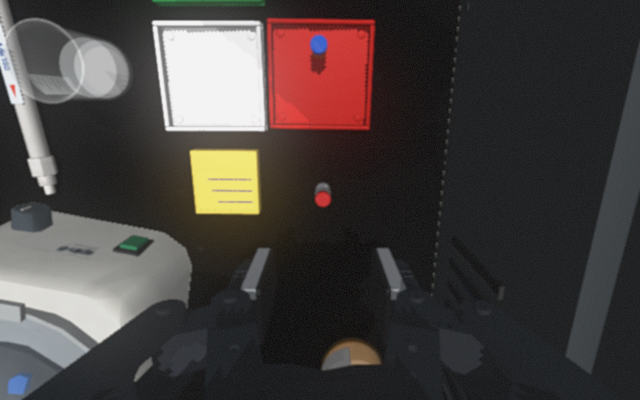

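Amber stands upright in the red tray at (318,48), world (0.5327,0.2768). Clear vial at (323,195), (0.6076,0.2052). Grip and carry.

Call:
{"name": "arm_command", "arguments": {
  "rows": [
    {"fingers": 0,"x": -0.0013,"y": 0,"z": 0.022,"ax": 0,"ay": 0,"az": 0},
    {"fingers": 0,"x": 0,"y": 0,"z": 0.022,"ax": 0,"ay": 0,"az": 0},
    {"fingers": 0,"x": 0,"y": 0,"z": 0.022,"ax": 0,"ay": 0,"az": 0},
    {"fingers": 0,"x": 0,"y": 0,"z": 0.022,"ax": 0,"ay": 0,"az": 0},
    {"fingers": 0,"x": 0,"y": 0,"z": 0.016,"ax": 0,"ay": 0,"az": 0},
    {"fingers": 0,"x": 0,"y": 0,"z": 0.015,"ax": 0,"ay": 0,"az": 0},
    {"fingers": 0,"x": 0,"y": 0,"z": 0,"ax": 0,"ay": 0,"az": 0},
    {"fingers": 0,"x": 0,"y": 0,"z": 0,"ax": 0,"ay": 0,"az": 0}
  ]
}}

```text
clock: 6.27
tcp_pos: [0.606, 0.2063, 0.0293]
orientation: [-1.199, -2.901, 0.002]
contact_force: [0.7, 0.9, 0.9]
grip_width: 0.0426
gripper_force: 0.0
```

Call:
{"name": "arm_command", "arguments": {
  "rows": [
    {"fingers": -0.3,"x": 0,"y": 0,"z": 0,"ax": 0,"ay": 0,"az": 0},
    {"fingers": -0.5,"x": 0,"y": 0,"z": 0,"ax": 0,"ay": 0,"az": 0},
    {"fingers": -0.6,"x": 0,"y": 0,"z": 0,"ax": 0,"ay": 0,"az": 0},
    {"fingers": -0.7,"x": 0,"y": 0,"z": 0,"ax": 0,"ay": 0,"az": 0},
    {"fingers": -0.8,"x": 0,"y": 0,"z": 0,"ax": 0,"ay": 0,"az": 0},
    {"fingers": -1,"x": 0,"y": 0,"z": 0,"ax": 0,"ay": 0,"az": 0},
    {"fingers": -1,"x": 0,"y": 0,"z": 0,"ax": 0,"ay": 0,"az": 0},
    {"fingers": -1,"x": 0,"y": 0,"z": 0,"ax": 0,"ay": 0,"az": 0},
    {"fingers": -1,"x": 0,"y": 0,"z": 0,"ax": 0,"ay": 0,"az": 0}
  ]
}}

```text
clock: 7.02
tcp_pos: [0.6081, 0.2054, 0.0309]
orientation: [1.202, 2.902, 0.001]
contact_force: [0.1, -0.1, 5.8]
grip_width: 0.0099
gripper_force: 29.4
```

Call:
{"name": "arm_command", "arguments": {
  "rows": [
    {"fingers": -1,"x": 0,"y": 0,"z": -0.01,"ax": 0,"ay": 0,"az": 0},
    {"fingers": -1,"x": 0,"y": 0,"z": -0.02,"ax": 0,"ay": 0,"az": 0},
    {"fingers": -1,"x": 0,"y": 0,"z": -0.01,"ax": 0,"ay": 0,"az": 0},
    {"fingers": -1,"x": 0.015,"y": 0,"z": 0,"ax": 0,"ay": 0,"az": 0},
    {"fingers": -1,"x": 0.0215,"y": -0.001,"z": 0,"ax": 0,"ay": 0,"az": 0},
    {"fingers": -1,"x": 0.0215,"y": -0.001,"z": 0,"ax": 0,"ay": 0,"az": 0},
    {"fingers": -1,"x": 0.015,"y": 0,"z": 0,"ax": 0,"ay": 0,"az": 0},
    {"fingers": -1,"x": 0,"y": 0,"z": 0,"ax": 0,"ay": 0,"az": 0},
    {"fingers": -1,"x": 0,"y": 0,"z": 0,"ax": 0,"ay": 0,"az": 0},
    {"fingers": -1,"x": 0,"y": 0,"z": 0,"ax": 0,"ay": 0,"az": 0}
  ]
}}

```text
clock: 7.85
tcp_pos: [0.555, 0.2548, 0.07]
orientation: [1.203, 2.901, -0.001]
contact_force: [0.7, 0.1, 0.3]
grip_width: 0.0099
gripper_force: 29.3
```

Run:
```python
from bench import r
o=r.get_obs(); print(o["clock"],o["tcp_pos"],o["grip_width"],o["gripper_force"])
```

```text
7.85 [0.55503999 0.25480497 0.0700278 ] 0.009854633839651726 29.266929924488068
```

Call:
{"name": "arm_command", "arguments": {
  "rows": [
    {"fingers": -1,"x": 0,"y": 0,"z": 0.016,"ax": 0,"ay": 0,"az": 0},
    {"fingers": -1,"x": 0,"y": 0,"z": 0.012,"ax": 0,"ay": 0,"az": 0},
    {"fingers": -1,"x": 0,"y": 0,"z": 0.006,"ax": 0,"ay": 0,"az": 0},
    {"fingers": -1,"x": 0,"y": 0,"z": 0.003,"ax": 0,"ay": 0,"az": 0},
    {"fingers": -1,"x": 0,"y": 0,"z": 0,"ax": 0,"ay": 0,"az": 0},
    {"fingers": -0.6,"x": 0,"y": 0,"z": 0,"ax": 0,"ay": 0,"az": 0},
    {"fingers": -0.4,"x": 0,"y": 0,"z": 0,"ax": 0,"ay": 0,"az": 0},
    {"fingers": -0.4,"x": 0,"y": 0,"z": 0,"ax": 0,"ay": 0,"az": 0},
    {"fingers": -0.4,"x": 0,"y": 0,"z": 0,"ax": 0,"ay": 0,"az": 0}
  ]
}}

```text
clock: 8.6
tcp_pos: [0.5546, 0.2552, 0.0328]
orientation: [-1.203, -2.902, 0.0]
contact_force: [0.1, -0.2, -0.4]
grip_width: 0.0255
gripper_force: 0.0
```

Call:
{"name": "arm_command", "arguments": {
  "rows": [
    {"fingers": -0.4,"x": 0,"y": 0,"z": -0.01,"ax": 0,"ay": 0,"az": 0},
    {"fingers": -0.4,"x": 0,"y": 0,"z": -0.025,"ax": 0,"ay": 0,"az": 0},
    {"fingers": -0.4,"x": 0,"y": 0,"z": -0.035,"ax": 0,"ay": 0,"az": 0},
    {"fingers": -0.4,"x": 0,"y": 0,"z": -0.03,"ax": 0,"ay": 0,"az": 0},
    {"fingers": 0.45,"x": 0.004,"y": -0.03,"z": -0.025,"ax": 0,"ay": 0,"az": 0},
    {"fingers": 0.45,"x": 0.004,"y": -0.032,"z": -0.012,"ax": 0,"ay": 0,"az": 0},
    {"fingers": 0.45,"x": 0.004,"y": -0.032,"z": 0,"ax": 0,"ay": 0,"az": 0},
    {"fingers": 0.45,"x": 0.004,"y": -0.032,"z": 0,"ax": 0,"ay": 0,"az": 0},
    {"fingers": 0.45,"x": 0.004,"y": -0.032,"z": 0,"ax": 0,"ay": 0,"az": 0},
    {"fingers": 0.45,"x": 0,"y": 0,"z": 0,"ax": 0,"ay": 0,"az": 0}
  ]
}}

```text
clock: 9.43
tcp_pos: [0.4233, 0.1532, 0.1698]
orientation: [-1.205, -2.897, 0.006]
contact_force: [-0.2, 0.3, 0.3]
grip_width: 0.0618
gripper_force: 0.0
```

Call:
{"name": "arm_command", "arguments": {
  "rows": [
    {"fingers": 0.45,"x": 0,"y": 0,"z": 0,"ax": 0,"ay": 0,"az": 0}
  ]
}}

```text
clock: 9.52
tcp_pos: [0.4277, 0.1568, 0.1708]
orientation: [-1.204, -2.901, -0.001]
contact_force: [0.0, -0.1, 0.1]
grip_width: 0.0618
gripper_force: 0.0
```

Run:
```python
from h import *
from bench import r
f=r.grab_frame("wrist"); cv2.imwrite("pics/w5.png",f["frame"][:,:,::-1]); np.savez("w5.npz",**f)
o=r.get_obs(); print(o["clock"],o["tcp_pos"],o["grip_width"])
for b in blobs(f,(105,150,60),(125,255,255),.026): print("b",b)
t=r.grab_frame("top")
for b in blobs(t,(105,150,60),(125,255,255),.035)+blobs(t,(0,150,60),(6,255,255),.035): print("t",b)
```

```text
9.5667 [0.42900078 0.15798466 0.17093614] 0.061846889988640845
b ([527.0, 180.0], 0.5361, 0.2788, 0.011, 0.009, 27.2)
b ([327.0, 82.0], 0.372, 0.2182, 0.048, 0.047, 16.0)
t ([430.0, 180.0], 0.6482, -0.0968, 0.034, 0.006, 48.9)
t ([404.0, 158.0], 0.6946, -0.0409, 0.047, 0.01, 46.8)
t ([380.0, 124.0], 0.7727, 0.0105, 0.037, 0.041, 76.2)
t ([364.0, 80.0], 0.8745, 0.048, 0.047, 0.046, 76.5)
t ([264.0, 226.0], 0.5421, 0.263, 0.073, 0.073, 44.5)
t ([507.0, 166.0], 0.6848, -0.2694, 0.098, 0.041, 87.9)
t ([338.0, 128.0], 0.7617, 0.1051, 0.04, 0.04, 44.8)
```

View pics/w5.png

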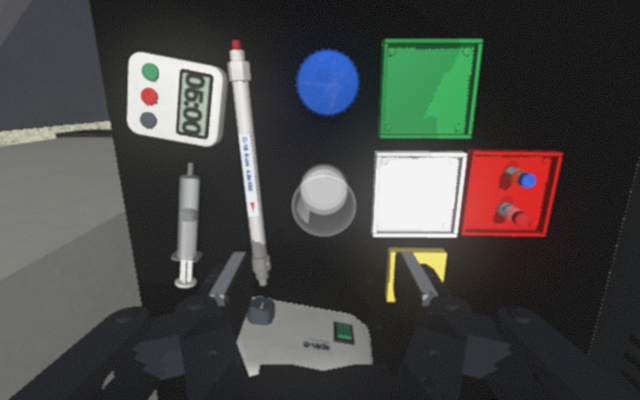

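Both vials stand in the red tray at (520,180) and (512,213). Beaker rim centre (324,203), spanning columns 292–356; base centre (325,188). White tray rim about (374–466, 152–237).

Run:
```python
from h import *
f=dict(np.load("w5.npz"))
print("rim",ray(f,[(324,203),(291,203),(357,203)],.06)); print("base",ray(f,(325,189),0.002))
m=cv2.inRange(f["frame"],(190,)*3,(255,)*3)
for c in cv2.findContours(m,0,1)[0]:
    if cv2.contourArea(c)>3000: print(c[:,0].mean(0),cv2.minAreaRect(ray(f,c[:,0],.012)[:,:2].astype(np.float32)))
print("green",blobs(f,(50,100,60),(75,255,255),.012,500))
```

```text
rim [[0.42844191 0.15826908 0.06      ]
 [0.41190153 0.14172599 0.06      ]
 [0.44498275 0.17481262 0.06      ]]
base [[0.43243631 0.15577993 0.002     ]]
[418.08035714 193.75892857] ((0.4906502068042755, 0.20899805426597595), (0.07420019060373306, 0.07301363348960876), 45.003849029541016)
[173.4057508   98.35782748] ((0.295777291059494, 0.12425418943166733), (0.0715889260172844, 0.06136490777134895), 34.50526809692383)
green [([429.0, 87.0], 0.4314, 0.2703, 0.077, 0.075, 45.0)]
```

Call:
{"name": "arm_command", "arguments": {
  "rows": [
    {"fingers": 0.45,"x": 0,"y": 0,"z": 0.025,"ax": 0,"ay": 0,"az": 0},
    {"fingers": 0.45,"x": 0,"y": 0,"z": 0.025,"ax": 0,"ay": 0,"az": 0},
    {"fingers": 0.45,"x": 0,"y": 0,"z": 0.025,"ax": 0,"ay": 0,"az": 0},
    {"fingers": 0.45,"x": 0,"y": 0,"z": 0.025,"ax": 0,"ay": 0,"az": 0},
    {"fingers": 0.45,"x": 0,"y": 0,"z": 0.02,"ax": 0,"ay": 0,"az": 0},
    {"fingers": 0.45,"x": 0,"y": 0,"z": 0.013,"ax": 0,"ay": 0,"az": 0},
    {"fingers": 0.45,"x": 0,"y": 0,"z": 0,"ax": 0,"ay": 0,"az": 0},
    {"fingers": 0.45,"x": 0,"y": 0,"z": 0,"ax": 0,"ay": 0,"az": 0}
  ],
  "grip_force": 25
}}

```text
clock: 10.28
tcp_pos: [0.4293, 0.1583, 0.0366]
orientation: [-1.201, -2.902, 0.001]
contact_force: [0.5, -0.2, -0.6]
grip_width: 0.0619
gripper_force: 0.0
```

Call:
{"name": "arm_command", "arguments": {
  "rows": [
    {"fingers": 0.3,"x": 0,"y": 0,"z": 0,"ax": 0,"ay": 0,"az": 0},
    {"fingers": 0.2,"x": 0,"y": 0,"z": 0,"ax": 0,"ay": 0,"az": 0},
    {"fingers": 0.1,"x": 0,"y": 0,"z": 0,"ax": 0,"ay": 0,"az": 0},
    {"fingers": 0,"x": 0,"y": 0,"z": 0,"ax": 0,"ay": 0,"az": 0},
    {"fingers": -0.2,"x": 0,"y": 0,"z": 0,"ax": 0,"ay": 0,"az": 0},
    {"fingers": -0.3,"x": 0,"y": 0,"z": 0,"ax": 0,"ay": 0,"az": 0},
    {"fingers": -0.3,"x": 0,"y": 0,"z": 0,"ax": 0,"ay": 0,"az": 0},
    {"fingers": -0.3,"x": 0,"y": 0,"z": 0,"ax": 0,"ay": 0,"az": 0}
  ]
}}

```text
clock: 10.95
tcp_pos: [0.4292, 0.158, 0.038]
orientation: [1.202, 2.902, 0.002]
contact_force: [-0.8, -1.4, 5.9]
grip_width: 0.044
gripper_force: 24.5
```

Call:
{"name": "arm_command", "arguments": {
  "rows": [
    {"fingers": -0.3,"x": 0,"y": 0,"z": -0.01,"ax": 0,"ay": 0,"az": 0},
    {"fingers": -0.3,"x": 0,"y": 0,"z": -0.02,"ax": 0,"ay": 0,"az": 0},
    {"fingers": -0.3,"x": 0,"y": 0,"z": -0.01,"ax": 0,"ay": 0,"az": 0},
    {"fingers": -0.3,"x": -0.001,"y": 0.012,"z": 0,"ax": 0,"ay": 0,"az": 0},
    {"fingers": -0.3,"x": -0.002,"y": 0.0185,"z": 0,"ax": 0,"ay": 0,"az": 0},
    {"fingers": -0.3,"x": -0.002,"y": 0.0185,"z": 0,"ax": 0,"ay": 0,"az": 0},
    {"fingers": -0.3,"x": -0.001,"y": 0.0185,"z": 0,"ax": 0,"ay": 0,"az": 0},
    {"fingers": -0.3,"x": -0.001,"y": 0.012,"z": 0,"ax": 0,"ay": 0,"az": 0},
    {"fingers": -0.3,"x": 0,"y": 0,"z": 0,"ax": 0,"ay": 0,"az": 0},
    {"fingers": -0.3,"x": 0,"y": 0,"z": 0,"ax": 0,"ay": 0,"az": 0}
  ]
}}

```text
clock: 11.78
tcp_pos: [0.4899, 0.2092, 0.0775]
orientation: [1.201, 2.902, 0.0]
contact_force: [-0.4, -0.3, -0.5]
grip_width: 0.0444
gripper_force: 25.7
```

Run:
```python
from h import *
from bench import r
o=r.get_obs(); print(o["tcp_pos"],o["grip_width"],o["gripper_force"])
g=r.grab_frame("scene")
cv2.imwrite("pics/s5.png",cv2.resize(g["frame"][160:300,220:460,::-1],(720,420)))
```

```text
[0.48985305 0.20922271 0.07749511] 0.04439417498997097 25.700302772020223
```

View pics/s5.png

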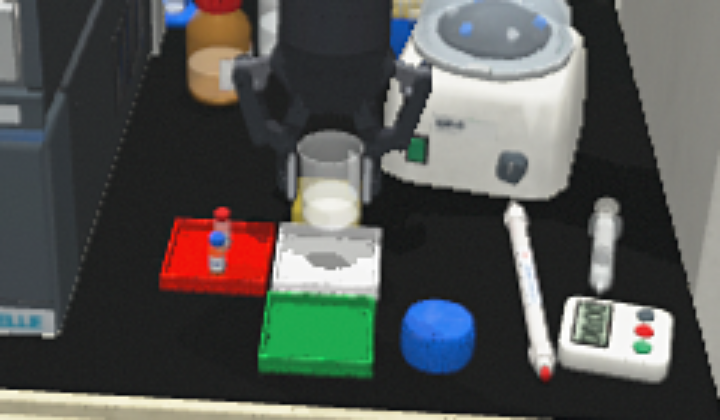

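The beaker hangs upright over the white tray (330,180) and both vials stand at (218,245). Lower, release, then go to the cap.

Call:
{"name": "arm_command", "arguments": {
  "rows": [
    {"fingers": -0.3,"x": 0,"y": 0,"z": 0.016,"ax": 0,"ay": 0,"az": 0},
    {"fingers": -0.3,"x": 0,"y": 0,"z": 0.012,"ax": 0,"ay": 0,"az": 0},
    {"fingers": -0.3,"x": 0,"y": 0,"z": 0.006,"ax": 0,"ay": 0,"az": 0},
    {"fingers": -0.3,"x": 0,"y": 0,"z": 0.003,"ax": 0,"ay": 0,"az": 0},
    {"fingers": -0.3,"x": 0,"y": 0,"z": 0,"ax": 0,"ay": 0,"az": 0},
    {"fingers": 0.2,"x": 0,"y": 0,"z": 0,"ax": 0,"ay": 0,"az": 0},
    {"fingers": 0.4,"x": 0,"y": 0,"z": 0,"ax": 0,"ay": 0,"az": 0},
    {"fingers": 0.4,"x": 0,"y": 0,"z": 0,"ax": 0,"ay": 0,"az": 0},
    {"fingers": 0.4,"x": 0,"y": 0,"z": 0,"ax": 0,"ay": 0,"az": 0}
  ]
}}

```text
clock: 12.58
tcp_pos: [0.4899, 0.2091, 0.0401]
orientation: [1.202, 2.902, 0.0]
contact_force: [0.1, -0.5, 0.2]
grip_width: 0.0597
gripper_force: 0.0
```

Call:
{"name": "arm_command", "arguments": {
  "rows": [
    {"fingers": 0.4,"x": 0,"y": 0,"z": -0.01,"ax": 0,"ay": 0,"az": 0},
    {"fingers": 0.4,"x": 0,"y": 0,"z": -0.025,"ax": 0,"ay": 0,"az": 0},
    {"fingers": 0.4,"x": 0,"y": 0,"z": -0.035,"ax": 0,"ay": 0,"az": 0},
    {"fingers": 0.4,"x": 0,"y": 0,"z": -0.03,"ax": 0,"ay": 0,"az": 0},
    {"fingers": 0.45,"x": 0.022,"y": -0.0195,"z": 0,"ax": 0,"ay": 0,"az": 0},
    {"fingers": 0.45,"x": 0.0228,"y": -0.0195,"z": 0,"ax": 0,"ay": 0,"az": 0},
    {"fingers": 0.45,"x": 0.0228,"y": -0.0195,"z": 0,"ax": 0,"ay": 0,"az": 0},
    {"fingers": 0.45,"x": 0.0228,"y": -0.0195,"z": 0,"ax": 0,"ay": 0,"az": 0},
    {"fingers": 0.45,"x": 0,"y": 0,"z": 0,"ax": 0,"ay": 0,"az": 0},
    {"fingers": 0.45,"x": 0,"y": 0,"z": 0,"ax": 0,"ay": 0,"az": 0}
  ]
}}

```text
clock: 13.42
tcp_pos: [0.3697, 0.2181, 0.1408]
orientation: [-1.199, -2.904, -0.001]
contact_force: [0.4, 0.1, 0.7]
grip_width: 0.0621
gripper_force: 0.0
```

Run:
```python
from h import *
from bench import r
f=r.grab_frame("wrist"); cv2.imwrite("pics/w6.png",f["frame"][:,:,::-1]); np.savez("w6.npz",**f)
o=r.get_obs(); print(o["clock"],o["tcp_pos"],o["grip_width"],o["joints"].round(2))
for b in blobs(f,(105,150,60),(125,255,255),.026,100): print("b",b)
```

```text
13.4667 [0.37109864 0.21828141 0.14087504] 0.06218383804806126 [-0.86  0.23  0.21  2.23 -0.08  0.68  0.19]
b ([528.0, 298.0], 0.5392, 0.2776, 0.011, 0.009, 1.7)
b ([324.0, 200.0], 0.3707, 0.2203, 0.048, 0.051, 45.2)
```

View pics/w6.png

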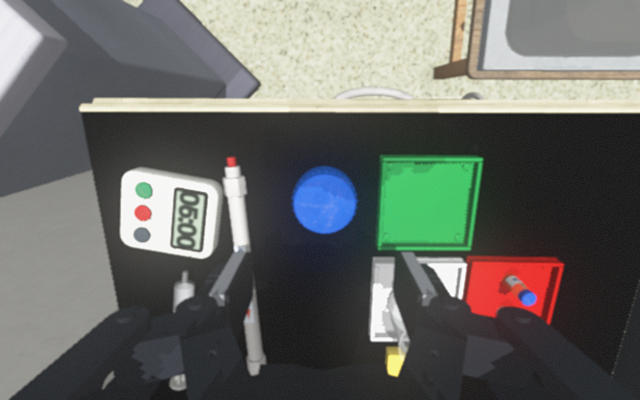

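The cap is at (324,200), about (0.371,0.2195), with the green tray rim just to its right. Narrow the opening a little, descend and grip with the tips above rim height.

Call:
{"name": "arm_command", "arguments": {
  "rows": [
    {"fingers": 0.37,"x": 0,"y": 0.0008,"z": 0.025,"ax": 0,"ay": 0,"az": 0},
    {"fingers": 0.37,"x": 0,"y": 0,"z": 0.025,"ax": 0,"ay": 0,"az": 0},
    {"fingers": 0.37,"x": 0,"y": 0,"z": 0.025,"ax": 0,"ay": 0,"az": 0},
    {"fingers": 0.37,"x": 0,"y": 0,"z": 0.02,"ax": 0,"ay": 0,"az": 0},
    {"fingers": 0.37,"x": 0,"y": 0,"z": 0.012,"ax": 0,"ay": 0,"az": 0},
    {"fingers": 0.37,"x": 0,"y": 0,"z": 0.006,"ax": 0,"ay": 0,"az": 0},
    {"fingers": 0.37,"x": 0,"y": 0,"z": 0,"ax": 0,"ay": 0,"az": 0},
    {"fingers": 0.37,"x": 0,"y": 0,"z": 0,"ax": 0,"ay": 0,"az": 0}
  ]
}}

```text
clock: 14.13
tcp_pos: [0.3724, 0.2185, 0.0273]
orientation: [1.203, 2.901, 0.001]
contact_force: [-0.5, 0.6, 0.3]
grip_width: 0.0585
gripper_force: 0.0
```

Call:
{"name": "arm_command", "arguments": {
  "rows": [
    {"fingers": 0.3,"x": 0,"y": 0,"z": 0,"ax": 0,"ay": 0,"az": 0},
    {"fingers": 0.2,"x": 0,"y": 0,"z": 0,"ax": 0,"ay": 0,"az": 0},
    {"fingers": 0.1,"x": 0,"y": 0,"z": 0,"ax": 0,"ay": 0,"az": 0},
    {"fingers": 0,"x": 0,"y": 0,"z": 0,"ax": 0,"ay": 0,"az": 0},
    {"fingers": -0.2,"x": 0,"y": 0,"z": 0,"ax": 0,"ay": 0,"az": 0},
    {"fingers": -0.3,"x": 0,"y": 0,"z": 0,"ax": 0,"ay": 0,"az": 0},
    {"fingers": -0.3,"x": 0,"y": 0,"z": 0,"ax": 0,"ay": 0,"az": 0},
    {"fingers": -0.3,"x": 0,"y": 0,"z": 0,"ax": 0,"ay": 0,"az": 0}
  ],
  "grip_force": 35
}}

```text
clock: 14.8
tcp_pos: [0.3718, 0.2187, 0.0281]
orientation: [1.202, 2.902, 0.002]
contact_force: [-1.3, -1.6, 10.3]
grip_width: 0.0439
gripper_force: 34.3
```

Call:
{"name": "arm_command", "arguments": {
  "rows": [
    {"fingers": -0.3,"x": 0,"y": 0,"z": -0.01,"ax": 0,"ay": 0,"az": 0},
    {"fingers": -0.3,"x": 0,"y": 0,"z": -0.02,"ax": 0,"ay": 0,"az": 0},
    {"fingers": -0.3,"x": 0,"y": 0,"z": -0.01,"ax": 0,"ay": 0,"az": 0},
    {"fingers": -0.3,"x": -0.001,"y": 0.012,"z": 0,"ax": 0,"ay": 0,"az": 0},
    {"fingers": -0.3,"x": -0.001,"y": 0.0182,"z": 0,"ax": 0,"ay": 0,"az": 0},
    {"fingers": -0.3,"x": -0.001,"y": 0.0182,"z": 0,"ax": 0,"ay": 0,"az": 0},
    {"fingers": -0.3,"x": -0.001,"y": 0.0182,"z": 0,"ax": 0,"ay": 0,"az": 0},
    {"fingers": -0.3,"x": 0,"y": 0.012,"z": 0,"ax": 0,"ay": 0,"az": 0},
    {"fingers": -0.3,"x": 0,"y": 0,"z": 0,"ax": 0,"ay": 0,"az": 0},
    {"fingers": -0.3,"x": 0,"y": 0,"z": 0,"ax": 0,"ay": 0,"az": 0}
  ]
}}

```text
clock: 15.63
tcp_pos: [0.4297, 0.2712, 0.0676]
orientation: [1.202, 2.903, 0.0]
contact_force: [-0.7, -1.2, 0.4]
grip_width: 0.0439
gripper_force: 36.2
```

Run:
```python
from h import *
from bench import r
o=r.get_obs(); print(o["tcp_pos"],o["grip_width"],o["gripper_force"])
g=r.grab_frame("scene"); f=r.grab_frame("wrist")
cv2.imwrite("pics/s6.png",np.vstack([cv2.resize(f["frame"][200:400,200:440,::-1],(600,290)),cv2.resize(g["frame"][180:300,220:460,::-1],(600,300))]))
```

```text
[0.42969114 0.27121576 0.06756243] 0.04392447103970753 36.16800655319821
```

View pics/s6.png

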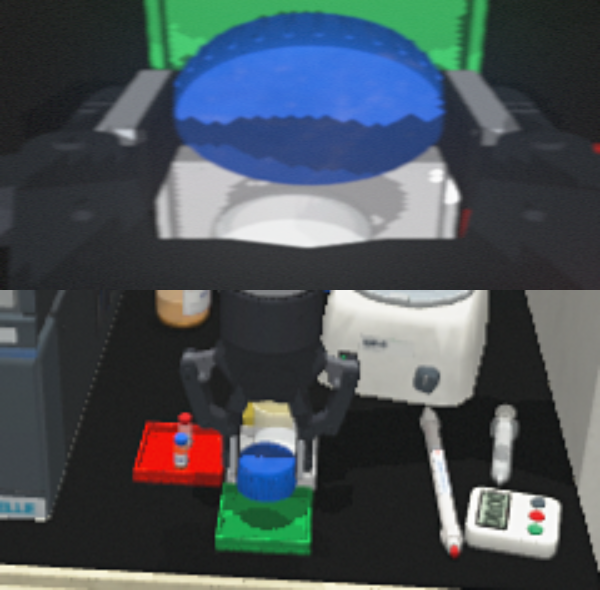

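The cap is level, held centrally over the green tray. Lower, release, retreat.

Call:
{"name": "arm_command", "arguments": {
  "rows": [
    {"fingers": -0.3,"x": 0,"y": 0,"z": 0.016,"ax": 0,"ay": 0,"az": 0},
    {"fingers": -0.3,"x": 0,"y": 0,"z": 0.012,"ax": 0,"ay": 0,"az": 0},
    {"fingers": -0.3,"x": 0,"y": 0,"z": 0.006,"ax": 0,"ay": 0,"az": 0},
    {"fingers": -0.3,"x": 0,"y": 0,"z": 0.003,"ax": 0,"ay": 0,"az": 0},
    {"fingers": -0.3,"x": 0,"y": 0,"z": 0,"ax": 0,"ay": 0,"az": 0},
    {"fingers": 0.2,"x": 0,"y": 0,"z": 0,"ax": 0,"ay": 0,"az": 0},
    {"fingers": 0.35,"x": 0,"y": 0,"z": 0,"ax": 0,"ay": 0,"az": 0},
    {"fingers": 0.35,"x": 0,"y": 0,"z": 0,"ax": 0,"ay": 0,"az": 0},
    {"fingers": 0.35,"x": 0,"y": 0,"z": 0,"ax": 0,"ay": 0,"az": 0}
  ]
}}

```text
clock: 16.48
tcp_pos: [0.4297, 0.2711, 0.0302]
orientation: [1.202, 2.902, 0.0]
contact_force: [-0.0, -0.1, -0.1]
grip_width: 0.0577
gripper_force: 0.0
```

Call:
{"name": "arm_command", "arguments": {
  "rows": [
    {"fingers": 0.35,"x": 0,"y": 0,"z": -0.01,"ax": 0,"ay": 0,"az": 0},
    {"fingers": 0.35,"x": 0,"y": 0,"z": -0.025,"ax": 0,"ay": 0,"az": 0},
    {"fingers": 0.35,"x": 0,"y": 0,"z": -0.035,"ax": 0,"ay": 0,"az": 0},
    {"fingers": 0.35,"x": 0,"y": 0,"z": -0.035,"ax": 0,"ay": 0,"az": 0},
    {"fingers": 0.35,"x": 0,"y": 0,"z": -0.035,"ax": 0,"ay": 0,"az": 0},
    {"fingers": 0.35,"x": 0.02,"y": -0.01,"z": -0.02,"ax": 0,"ay": 0,"az": 0},
    {"fingers": 0.35,"x": 0.02,"y": -0.01,"z": 0,"ax": 0,"ay": 0,"az": 0},
    {"fingers": 0.35,"x": 0,"y": 0,"z": 0,"ax": 0,"ay": 0,"az": 0},
    {"fingers": 0.35,"x": 0,"y": 0,"z": 0,"ax": 0,"ay": 0,"az": 0}
  ]
}}

```text
clock: 17.23
tcp_pos: [0.3865, 0.2857, 0.191]
orientation: [-1.199, -2.904, -0.002]
contact_force: [0.2, -0.2, 0.1]
grip_width: 0.0578
gripper_force: 0.0
```

Run:
```python
from h import *
from bench import r
o=r.get_obs(); print(o["clock"],o["tcp_pos"],o["gripper_force"])
g=r.grab_frame("scene"); t=r.grab_frame("top")
print(blobs(t,(105,150,60),(125,255,255),.029,3)[:3]); P=cloud(t)
cv2.imwrite("pics/s7.png",np.vstack([cv2.resize(t["frame"][190:310,200:440,::-1],(600,290)),cv2.resize(g["frame"][180:300,220:460,::-1],(600,300))]))
```

```text
17.2333 [0.38646538 0.28574607 0.19095036] 0.0
[([257.0, 280.0], 0.4245, 0.2742, 0.044, 0.034, 46.8), ([428.0, 179.0], 0.6513, -0.095, 0.041, 0.006, 50.8), ([405.0, 159.0], 0.6945, -0.0437, 0.051, 0.011, 47.4)]
```

View pics/s7.png

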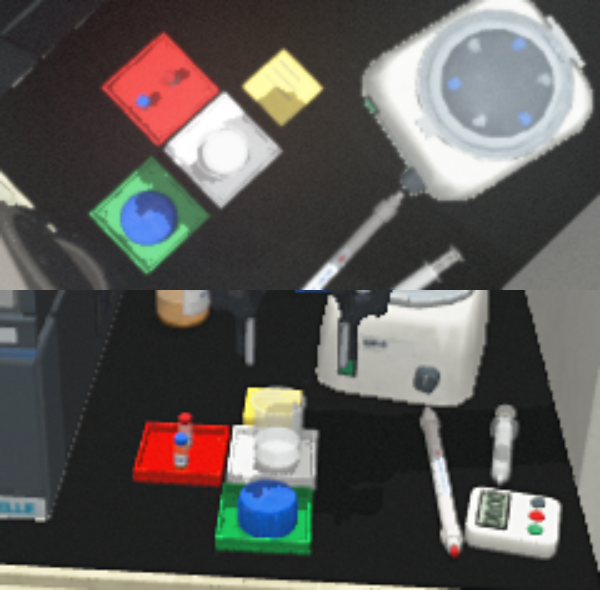

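All four stand or lie centred in their trays: vials (143,100) and (175,77), beaker (225,155), cap (149,218). The pad hasn't moved, at (283,87). Handing in.

```bash
python3 -c "
from bench import r
print(r.hand_in())"
```

```text
the job is handed in; nothing more can be done
None
```

I handed the job in at about 17 s: both vials stand in the red tray, the beaker in the white and the blue cap lies open side down in the green, all released, with the pad unmoved in the last pictures; the hand-in gave no verdict.

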